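# Pull the retaining clip off a centrifuge spindle

### The arm

A 6-joint arm with a two-finger parallel gripper is mounted at the origin on the work surface. World frame = base frame: x ahead of the robot, y to its left, z up, the work surface at z = 0. Lengths are in m, angles in degrees, forces in N, time in s.
With the tool pointing down it reaches from about 0.375 to 0.925 m from the base axis. Payload 5.7 kg.
Tool frame: the origin (TCP) lies midway between the tips of the shut fingers; the grasp point (between the pads) lies 19 mm behind it (r.grip_point_offset is the distance from the TCP to the grasp point, in m); y points along the fingers, x is the direction in which the jaws open and shut, and the axes are right-handed (so a half turn about y gives the same grasp; the last joint's range is limited). The gripper opens to 85 mm and grips with 20 to 120 N. Pads are 22 mm wide; open, the fingers measure 114 mm over their backs; the gripper's body (76 mm by 85 mm) begins 54 mm behind the grasp point. The pads swing forward as they close: fully open they stand 13 mm farther back than shut.
Start: joints at [-83.658, 20.558, 86.54, -0, 72.909, -6.595], TCP at [0.134, -0.585, 0.231] pointing down, gripper open.
Joint ranges: [-170.27, 170.27], [-57.76, 135], [12.27, 136.19], [-55.21, 235.2], [11.17, 155.16], [-170.74, 170.74]. Speed limits (degrees/s): [136.94, 136.94, 180, 180, 180, 180].

### API

Orientations are given as a 3x3 rotation matrix whose columns are the frame's x, y, z axes.
In Python, from plant import r gives the robot as it stands.
- The arm moves only by the tool apply_moves, never from a script. Its argument "increments" is one flat list of numbers, 7 for each row, row after row: the turn, a rotation vector about the tool's x, y, z in rad, then the shift along the tool's x, y, z in cm, then the opening, from 0 (shut) to 1 (fully open). A call has 1 to 20 rows; each row is the pose to reach, as a shift and turn from the pose commanded when the call began, along the tool's axes at that moment; what a row does not reach only later rows make up. A row lasts 1/8 s, in which the tool goes at most 62.5 mm and 10.7 degrees, less where a joint would pass 70% of its speed; a pose out of reach is approached as far as the arm can. A call with a gripper value outside its range is refused whole. The fingers move at their own pace and stop on an object; "newtons" is the grip in N (left out, the last holds). Time passes only in rows, so rows that repeat a pose let the fingers close. It gives the time, the measured TCP pose, the force and the opening at its end, in the units of the state.
- r.get_obs(): the state, without advancing time (a new reading comes with each control period).
- r.capture(name): name is "scene" or "top" or "wrist"; returns (picture, depth): 480x640x3 uint8, red, green, blue; 480x640 float32, m along the optical axis (not along the pixel's ray), 0 where there is no reading.
- r.get_calibration(name): a dict with "camera_matrix" (3x3 intrinsics, pixels), "T" (4x4, takes a point from camera to world coordinates). Camera axes: x right, y up, looking along -z (the intrinsics and any distortion apply to the point x, -y, -z); pixel columns grow to the right and rows downward; lengths in m; the calibration is good to about 2 mm. A picture is of the moment at which its call begins: read the wrist's pose just before it. get_calibration takes no time and is no camera call; for the wrist camera it gives the pose at the moment of the call.
- r.close_job(): hands the job in, once; it reports no verdict.
The state is a dict: "time": time; "joint_positions": joint angles; "qvel": joint speeds; "joint_torque": joint torques, N m; "position": TCP position; "orientation": TCP orientation; "force": force on the tool from outside, world axes, zero at the start; "moment": the same for the moment, N m; "width": finger opening in m.
Only numpy, scipy, OpenCV 4.12 (cv2) and the standard library are available. Lean on these libraries where they do the work, as an engineer would, in place of code of your own. Each camera call takes 0.05 s, during which the arm holds its last target.

### The job

The rotor of the little milk-test centrifuge has to come off for washing. Take the hooked pick from the tool rack, hook it into the pull loop of the spring clip on the spindle and pull the clip sideways right out of its groove, so that it drops clear of the spindle; do not touch the clip with the gripper, and let it lie wherever it drops on the machine or the counter. Then lay the pick back, hook down, in its own place on the rack.

Things in the scene. Friction and masses are not known exactly. Their poses are not given: they have to be found in the camera images.
- pick_mid (a point): Hooked pick, the one of 3 tools on the rack with a bent-down end (order varies). Point: middle of its wooden handle, 18x112x18 mm along own x,y,z; z up, +y along the 6 mm shank to y=135, where a straight hook 6 thick turns down to z=-45. 60 g. Lies loose in open notches (34 wide) at y=-44 and +44, handle underside 50 above counter; between them 78 free for fingers. Next handles 80 mm away.
- clip_ring (a point): Spring clip on the spindle: steel ring 5 mm thick, 27 across, mouth to own +y, wire pull loop at -y, z up. Point: ring centre at mid-thickness, 97.5 mm above counter. Sits in the groove with 1.5 mm play. A pull of about 8 N along own -y spreads its two sprung arms; free after about 20 mm of travel it drops onto rotor or counter. 30 g.
- clip_loop (a point): Centre of the window in the clip's pull loop, 38 mm along own -y from the ring centre, same axes. Room for the hook: 11 mm either way along y, 14 along x. The outer bar, on which the hook pulls (wire 4.4 mm), is centred 15 mm further along -y. Below the clip 25 mm are free down to the rotor (top 70 mm above counter, 170 across).
- spindle (a point): Upright spindle of the small centrifuge. Point: on its axis, mid-groove, 98.5 mm above counter; z up, own -y is the side of the clip's loop. Groove 16 mm in diameter, 7 high; above it a 24 mm cap up to 114 above counter, below it a 48 mm shoulder on the rotor. Housing fixed, 210x210 mm, 55 high.
Not all that is in view belongs to the job. There is more than one size of the part that bears pick_mid; the job needs the smaller.

How it is judged:
By the outcome, as a careful person would: the job done as asked, in the order asked, and still so for the second after the job is handed in, with the robot touching nothing.
It also fails if it takes over 45 s, if anything falls off the work surface, if the arm or the gripper's body presses on something with over 40 N, if the wrist force passes 120 N, or if a joint passes its speed limit or range.

## Working session

There is one attempt and no reset: what is moved stays moved. The work goes in short steps, Python scripts to look and compute and a tool call to move; the robot and the scene stay as the last step left them, time stands still between calls to the robot, and variables do not carry over. Pictures are saved under pics/ and viewed, and the job is handed in when it is done.

Besides the shell and the picture viewer there is one more tool, called after "Call:" by a JSON object that holds its "name" and its "arguments". apply_moves: Moves the arm, as the interface text tells. Its arguments: {"type":"object","properties":{"increments":{"type":"array"},"newtons":{"type":"number"}},"required":["increments"]}

```bash
mkdir -p pics; ls; python3 - <<'E'
from plant import r
import cv2,numpy as np
for n in ["scene","top"]:
    p,d=r.capture(n); cv2.imwrite(f"pics/{n}0.png",p[:,:,::-1]); np.savez(f"{n}0.npz",p=p,d=d)
    c=r.get_calibration(n); print(n,c)
print(r.get_obs())
E
```

```text
pics
scene {'camera_matrix': array([[451.17326771,   0.        , 324.84857885],
       [  0.        , 451.17326771, 239.64369738],
       [  0.        ,   0.        ,   1.        ]]), 'T': array([[-0.77671943, -0.54236344,  0.32023246,  0.63061638],
       [ 0.62982645, -0.6728966 ,  0.38798043,  0.24946026],
       [ 0.00505693,  0.50304281,  0.8642467 ,  0.77305121],
       [ 0.        ,  0.        ,  0.        ,  1.        ]])}
top {'camera_matrix': array([[487.93028501,   0.        , 325.13621938],
       [  0.        , 487.93028501, 237.50478816],
       [  0.        ,   0.        ,   1.        ]]), 'T': array([[-0.002034  ,  0.99529483, -0.0968714 ,  0.28667339],
       [-0.99996419, -0.0028201 , -0.00797861, -0.07171109],
       [-0.00821426,  0.0968517 ,  0.99526493,  1.1316153 ],
       [ 0.        ,  0.        ,  0.        ,  1.        ]])}
{'time': 0.1, 'joint_positions': array([-8.36577869e+01,  2.05933145e+01,  8.65926234e+01, -6.06075023e-04,
        7.29077057e+01, -6.59667265e+00]), 'qvel': array([ 0.07122727, -0.07315602, -0.13336617,  0.12133324, -0.09118902,
       -0.02678586]), 'joint_torque': array([-3.88006702e-04, -5.28652060e+01, -2.79348725e+01, -7.36615607e-05,
        4.98835652e-03,  2.36905782e-05]), 'position': array([ 0.13424888, -0.58416775,  0.23054385]), 'orientation': array([[ 2.23914503e-01, -1.90594132e-04,  9.74608772e-01],
       [-9.74607437e-01,  1.62326785e-03,  2.23914514e-01],
       [-1.62472788e-03, -9.99998664e-01,  1.77718757e-04]]), 'force': array([-0.05602327, -1.28699447,  0.18277966]), 'moment': array([ 0.00816882, -0.04263811,  0.04295337]), 'width': 0.08521767248608575}
```

View pics/scene0.png

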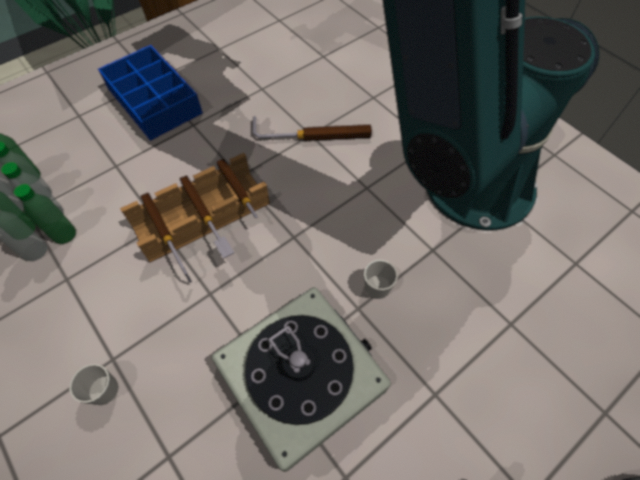

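View pics/top0.png

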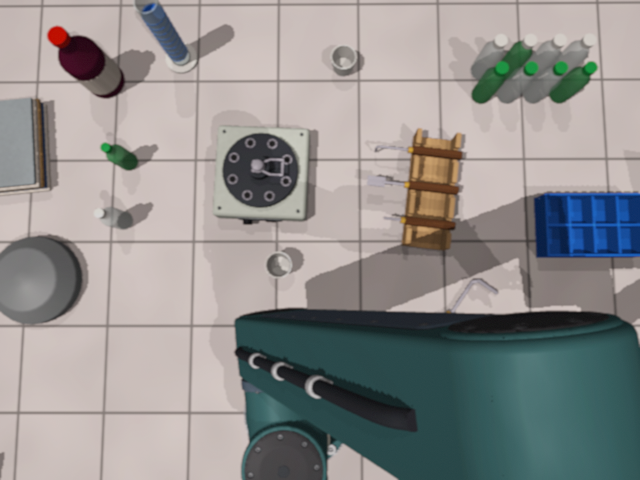

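The scene shows the rack at about (195,205) with three tools. A larger hooked tool lies on the counter at (335,132), and the centrifuge is at (300,370) with its clip loop toward (280,345). I'll zoom in on crops.

```bash
python3 - <<'E'
import cv2,numpy as np
a=cv2.imread("pics/scene0.png");b=cv2.imread("pics/top0.png")
c1=cv2.resize(a[150:300,110:290],(480,400),interpolation=cv2.INTER_CUBIC)
c2=cv2.resize(b[120:260,350:490],(400,400),interpolation=cv2.INTER_CUBIC)[:, :320]
cv2.imwrite("pics/c1.png",np.hstack([c1,c2]))
c1=cv2.resize(a[300:430,220:380],(480,390),interpolation=cv2.INTER_CUBIC)
c2=cv2.resize(b[130:210,220:300],(320,320),interpolation=cv2.INTER_CUBIC);c2=np.vstack([c2,np.zeros((70,320,3),np.uint8)])
cv2.imwrite("pics/c2.png",np.hstack([c1,c2]))
E
```

```text
(no output)
```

View pics/c1.png

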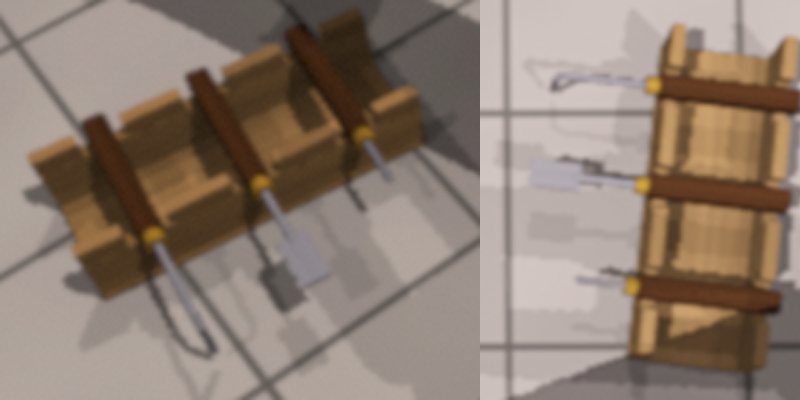

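View pics/c2.png

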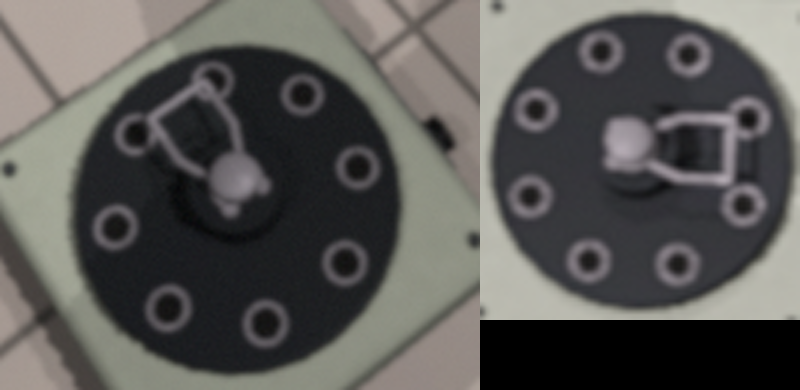

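Candidates in the top view:
- The rack tool at (435,153) ends in a bent hook at (378,150).
- The rack tool at (435,187) has a spatula blade.
- The rack tool at (428,222) has a short straight blade.
- The loose hooked tool on the counter, at scene (335,132), is the larger decoy.

I choose the first. The crop shows its bent-down end at about (210,350) in the left half.

```bash
cat > h.py <<'E'
import numpy as np,cv2
def ray(cal,u,v):
    K=cal["camera_matrix"];T=cal["T"]
    d=np.array([(u-K[0,2])/K[0,0],-(v-K[1,2])/K[1,1],-1.]);return T[:3,3],T[:3,:3]@d
def onz(cal,u,v,z):
    o,d=ray(cal,u,v);return o+d*(z-o[2])/d[2]
def dep(cal,D,u,v):
    o,d=ray(cal,u,v);return o+d*D[int(round(v)),int(round(u))]
def proj(cal,p):
    T=cal["T"];K=cal["camera_matrix"];q=T[:3,:3].T@(np.asarray(p)-T[:3,3])
    return np.array([K[0,0]*q[0]/-q[2]+K[0,2],K[1,1]*-q[1]/-q[2]+K[1,2]])
E
python3 - <<'E'
from plant import r
from h import *
for n,box in [("top",(350,120,490,260)),("scene",(110,150,290,300))]:
    z=np.load(n+"0.npz");p=z["p"];D=z["d"];cal=r.get_calibration(n)
    hsv=cv2.cvtColor(p,cv2.COLOR_RGB2HSV)
    m=((hsv[...,0]<14)&(hsv[...,1]>110)&(hsv[...,2]<150)&(hsv[...,2]>30)).astype(np.uint8)
    k=np.zeros_like(m);k[box[1]:box[3],box[0]:box[2]]=1;m*=k
    N,L,S,C=cv2.connectedComponentsWithStats(m)
    for i in range(1,N):
        if S[i,4]<60: continue
        ys,xs=np.nonzero(L==i)
        vx,vy,x0,y0=cv2.fitLine(np.c_[xs,ys].astype(np.float32),cv2.DIST_L2,0,.01,.01).ravel()
        t=(xs-x0)*vx+(ys-y0)*vy
        e=[(x0+vx*tt,y0+vy*tt) for tt in (t.min()-.5,t.max()+.5)]
        P=[onz(cal,*q,0.062) for q in e]
        print(n,S[i],np.round(e,1).tolist(),np.round(P,4).tolist(),np.linalg.norm(P[0]-P[1]), dep(cal,D,x0,y0))
    for nm,uv in dict(top=dict(cap=(256.7,165.3)),scene=dict(cap=(298.5,358.5)))[n].items():
        print(nm,dep(cal,D,*uv),onz(cal,*uv,0.112))
E
```

```text
top [413 145  49  15 386] [[412.0, 149.5], [461.5, 155.3]] [[0.5882, -0.2579, 0.062], [0.5743, -0.3681, 0.062]] 0.11103024015473184 [ 0.58072983 -0.31285394  0.06392482]
top [409 181  49  14 392] [[408.9, 184.4], [457.6, 190.0]] [[0.5088, -0.2496, 0.062], [0.4959, -0.3573, 0.062]] 0.1084667889316374 [ 0.5013444  -0.30250001  0.06697362]
top [406 216  49  15 391] [[405.0, 219.5], [454.5, 225.8]] [[0.4301, -0.2396, 0.062], [0.4159, -0.3482, 0.062]] 0.10953598727974338 [ 0.42248392 -0.29405147  0.06532899]
cap [0.5413918  0.08231742 0.11064528] [0.54105382 0.08211304 0.112     ]
scene [218 160  29  40 378] [[219.0, 159.7], [244.1, 196.9]] [[0.4162, -0.3504, 0.062], [0.4283, -0.2415, 0.062]] 0.10955848825987548 [ 0.42388964 -0.29031972  0.0666897 ]
scene [181 177  27  42 374] [[182.7, 177.0], [205.2, 216.2]] [[0.496, -0.3578, 0.062], [0.5099, -0.2504, 0.062]] 0.1083384014967764 [ 0.50412294 -0.29830705  0.06749463]
scene [142 194  27  45 398] [[143.8, 194.0], [165.3, 236.4]] [[0.5753, -0.3686, 0.062], [0.5898, -0.2581, 0.062]] 0.11142444445790788 [ 0.58302788 -0.30799383  0.06754719]
cap [0.54341426 0.08595005 0.11433283] [0.54310543 0.08537098 0.112     ]
```

```bash
python3 - <<'E'
from plant import r
from h import *
ct=r.get_calibration("top");cs=r.get_calibration("scene")
zt=np.load("top0.npz")["d"]
A=onz(ct,282.5,159.5,.0975);B=onz(ct,282,175,.0975)
A2=onz(cs,288.3,328.3,.0975);B2=onz(cs,270.7,340.7,.0975)
print(A,B,A2,B2,np.linalg.norm(A-B),np.linalg.norm(A2-B2))
# housing corners screws symmetrical -> rotor centre; rotor outline
for n,c,box in [("top",ct,(210,125,312,222)),("scene",cs,(215,290,390,470))]:
    p=np.load(n+"0.npz")["p"];g=cv2.cvtColor(p,cv2.COLOR_RGB2GRAY)
    m=(g<70).astype(np.uint8);k=np.zeros_like(m);k[box[1]:box[3],box[0]:box[2]]=1;m*=k
    m=cv2.morphologyEx(m,cv2.MORPH_CLOSE,np.ones((15,15)))
    cc=max(cv2.findContours(m,0,2)[0],key=cv2.contourArea);h=cv2.convexHull(cc)
    P=np.array([onz(c,*q,0.068)[:2] for q in h[:,0].astype(float)])
    (x,y),R=cv2.minEnclosingCircle(P.astype(np.float32));print(n,"rotor",x,y,R)
    M=np.c_[2*P,np.ones(len(P))];s=np.linalg.lstsq(M,(P**2).sum(1),rcond=None)[0];print(s[:2],np.sqrt(s[2]+s[0]**2+s[1]**2))
# rack heights
for uv in [(422,170),(440,170),(436,205),(415,170)]: print(uv,dep(ct,zt,*uv))
E
```

```text
[0.55724296 0.02853182 0.0975    ] [0.52310902 0.02939192 0.0975    ] [0.52492893 0.03436757 0.0975    ] [0.55768579 0.03325457 0.0975    ] 0.034144766472703765 0.03277576898400156
top rotor 0.5228852033615112 0.08084959536790848 0.10179928690195084
[0.52465369 0.08017935] 0.09273734610018532
scene rotor 0.5571963787078857 0.09652195125818253 0.12516413629055023
[0.56190666 0.10197854] 0.1134760990798497
(422, 170) [ 0.5538623  -0.28956013  0.00942247]
(440, 170) [ 0.55352168 -0.33140342  0.0101484 ]
(436, 205) [ 0.47166097 -0.32116038  0.00532048]
(415, 170) [ 0.53998889 -0.26270585  0.06795082]
```

Call:
{"name": "apply_moves", "arguments": {"increments": [0,-0.18,0,-2,0,6,0.7,0,-0.36,0,-4,0,12,0.7,0,-0.54,0,-6,0,18,0.7,0,-0.72,0,-8,0,24,0.7,0,-0.9,0,-10.5,0,31,0.7,0,-1.05,0,-12.5,0,37,0.7,0,-1.216,0,-14.5,0,43,0.7,0,-1.216,0,-16.4,0,49.7,0.7,0,-1.216,0,-16.4,0,49.7,0.7,0,-1.216,0,-16.4,0,49.7,0.7,0,-1.216,0,-16.4,0,49.7,0.7], "newtons": 100}}

```text
time: 1.48
position: [0.5806, -0.3143, 0.2309]
orientation: [[0.992, -0.002, 0.129], [-0.129, 0.0, 0.992], [-0.002, -1.0, -0.0]]
force: [-0.0, -0.4, 0.1]
width: 0.0594
```

```bash
python3 - <<'E'
from plant import r
import cv2,numpy as np
p,d=r.capture("wrist");c=r.get_calibration("wrist")
np.savez("w1.npz",p=p,d=d,K=c["camera_matrix"],T=c["T"]);cv2.imwrite("pics/w1.png",p[:,:,::-1])
print(np.round(c["T"],3))
E
```

```text
[[ 0.992  0.124  0.037  0.59 ]
 [-0.129  0.95   0.285 -0.242]
 [-0.    -0.288  0.958  0.373]
 [ 0.     0.     0.     1.   ]]
```

View pics/w1.png

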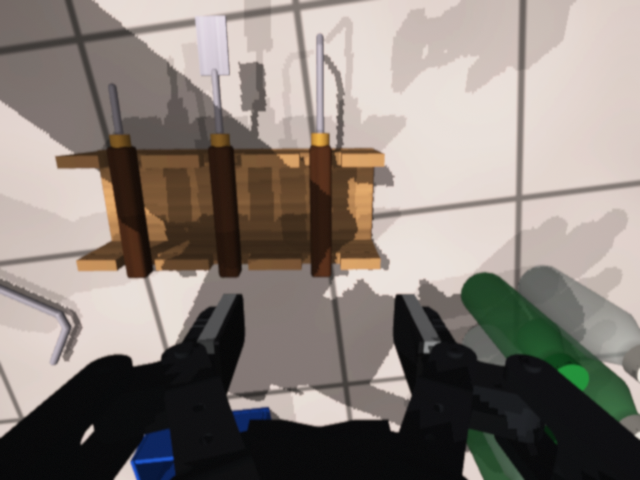

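The pick's handle runs from (320,140) to (321,276), between the fingers. Measuring it.

```bash
python3 - <<'E'
from h import *
z=np.load("w1.npz");c=dict(camera_matrix=z["K"],T=z["T"])
p=z["p"];hsv=cv2.cvtColor(p,cv2.COLOR_RGB2HSV)
m=((hsv[...,0]<14)&(hsv[...,1]>110)&(hsv[...,2]<110)).astype(np.uint8);m[:,:300]=0;m[:,345:]=0;m[:130]=0;m[282:]=0
ys,xs=np.nonzero(m)
for y0,y1 in [(150,175),(185,235),(245,274)]:
    s=(ys>=y0)&(ys<y1);l=[xs[(ys==y)].min() for y in range(y0,y1)];R=[xs[(ys==y)].max()+1 for y in range(y0,y1)]
    u=(np.median(l)+np.median(R))/2;v=(y0+y1)/2;print(u,v,np.median(R)-np.median(l),onz(c,u,v,.068),dep(c,z["d"],u,v))
print(ys.min(),ys.max(),onz(c,320,ys.min(),.068),onz(c,321,ys.max()+1,.068),onz(c,320,133,.062))
for s in [(320,40),(320,80),(320,120)]: print(dep(c,z["d"],*s),onz(c,*s,.062))
from plant import r;print(r.get_obs()["position"])
E
```

```text
320.5 162.5 23.0 [ 0.58733053 -0.27096093  0.068     ] [ 0.5873324  -0.27093747  0.06824358]
321.0 210.0 22.0 [ 0.58284883 -0.30894096  0.068     ] [ 0.58286183 -0.30881262  0.06858108]
321.5 259.5 21.0 [ 0.57779777 -0.35159342  0.068     ] [ 0.57772959 -0.35222494  0.06624918]
146 275 [ 0.58856225 -0.25835507  0.068     ] [ 0.57545488 -0.36649859  0.068     ] [ 0.58981586 -0.24881515  0.062     ]
[ 0.59837979 -0.18264067  0.05844663] [ 0.59828144 -0.18330648  0.062     ]
[ 0.59477189 -0.21045833  0.06221962] [ 0.59477549 -0.21043634  0.062     ]
[ 0.59107032 -0.23912508  0.06135699] [ 0.59106744 -0.23913015  0.062     ]
[ 0.58041724 -0.31453313  0.23107511]
```

Call:
{"name": "apply_moves", "arguments": {"increments": [0,0,0,0.15,5,0.2,0.7,0,0,0,0.15,10,0.2,0.7,0,0,0,0.15,14,0.2,0.7,0,0,0,0.15,17,0.2,0.7,0,0,0,0.15,19.2,0.2,0.7,0,0,0,0.15,19.2,0.2,0.7,0,0,0,0.15,19.2,0.2,0,0,0,0,0.15,19.2,0.2,0,0,0,0,0.15,19.2,0.2,0,0,0,0,0.15,19.2,0.2,0,0,0,0,0.15,19.2,0.2,0], "newtons": 100}}

```text
time: 2.9
position: [0.5845, -0.3126, 0.041]
orientation: [[0.992, 0.002, 0.128], [-0.128, -0.002, 0.992], [0.002, -1.0, -0.001]]
force: [-1.2, 0.1, 6.9]
width: 0.0168
```

Call:
{"name": "apply_moves", "arguments": {"increments": [0,0,0,0,-1,0,0,0,0,0,0,-3,0,0,0,0,0,0,-7,0,0,0,0,0,0,-11,0,0,0,0,0,0,-15,0,0,0,0,0,0,-17,0,0,0,0,0,0,-17,0,0,0,0,0,0,-17,0,0], "newtons": 100}}

```text
time: 3.9
position: [0.5832, -0.3114, 0.2089]
orientation: [[0.992, -0.001, 0.129], [-0.129, 0.001, 0.992], [-0.001, -1.0, 0.001]]
force: [-0.5, 1.0, -0.6]
width: 0.0162
```

```bash
python3 - <<'E'
from plant import r
import cv2,numpy as np
for n in ["wrist","scene"]:
    p,d=r.capture(n);c=r.get_calibration(n)
    np.savez(n+"2.npz",p=p,d=d,K=c["camera_matrix"],T=c["T"]);cv2.imwrite(f"pics/{n}2.png",p[:,:,::-1])
print(r.get_obs()["position"],r.get_obs()["width"])
E
```

```text
[ 0.58290623 -0.31123309  0.20793635] 0.01652388747617658
```

View pics/wrist2.png

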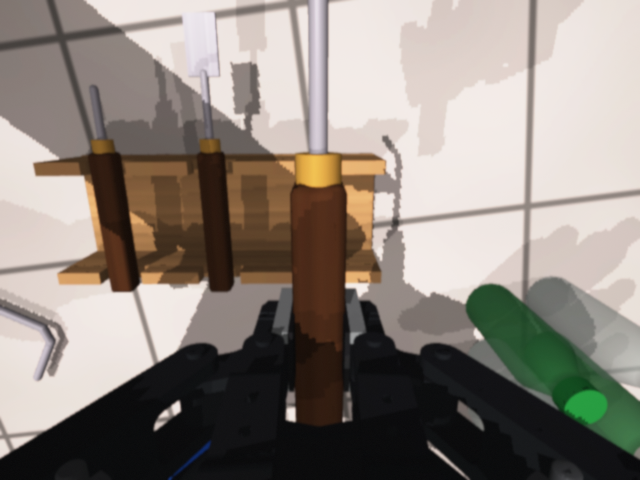

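View pics/scene2.png

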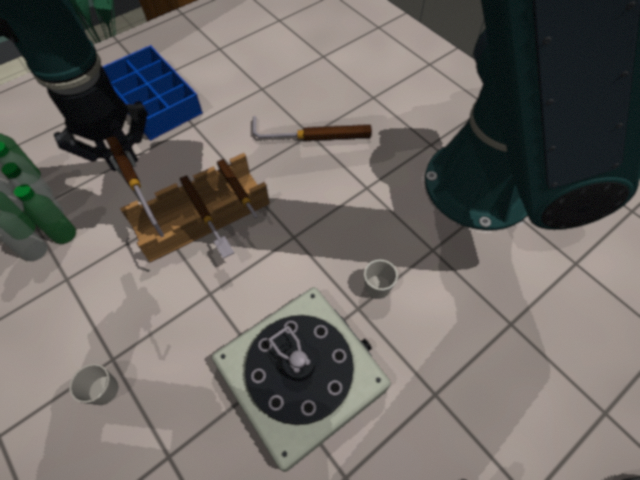

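Wrist: the pick is held level, with its ferrule at (318,170) and its shank running up the picture. Scene: the hook end is near (160,232), and the clip is untouched.

```bash
python3 - <<'E'
from h import *
z=np.load("wrist2.npz");c=dict(camera_matrix=z["K"],T=z["T"])
p=z["p"].astype(int)
for v in (10,50,100,145,195,230,270):
    row=p[v,280:360]
    print(v,[tuple(x) for x in row[[20,38,50]]], end=' ')
    u=np.median([x for x in range(300,340) if abs(z["d"][v,x]-z["d"][v,318])<.006]); q=dep(c,z["d"],u,v)
    print(u,np.round(q,4))
z=np.load("scene2.npz");c=dict(camera_matrix=z["K"],T=z["T"])
cv2.imwrite("pics/s2c.png",cv2.resize(z["p"][120:300,80:220,::-1],(560,600)[::1],interpolation=cv2.INTER_CUBIC)[:600])
E
```

```text
10 [(np.int64(240), np.int64(232), np.int64(229)), (np.int64(221), np.int64(213), np.int64(223)), (np.int64(239), np.int64(231), np.int64(228))] 318.0 [ 0.5959 -0.2077  0.228 ]
50 [(np.int64(164), np.int64(152), np.int64(146)), (np.int64(220), np.int64(211), np.int64(221)), (np.int64(241), np.int64(233), np.int64(229))] 317.5 [ 0.5944 -0.2181  0.2289]
100 [(np.int64(224), np.int64(211), np.int64(204)), (np.int64(215), np.int64(205), np.int64(215)), (np.int64(241), np.int64(233), np.int64(229))] 317.5 [ 0.5926 -0.2315  0.2282]
145 [(np.int64(218), np.int64(203), np.int64(198)), (np.int64(210), np.int64(201), np.int64(211)), (np.int64(223), np.int64(209), np.int64(203))] 318.0 [ 0.5911 -0.2446  0.2282]
195 [(np.int64(90), np.int64(51), np.int64(29)), (np.int64(97), np.int64(55), np.int64(32)), (np.int64(94), np.int64(52), np.int64(31))] 319.0 [ 0.5895 -0.2592  0.2339]
230 [(np.int64(76), np.int64(41), np.int64(25)), (np.int64(82), np.int64(46), np.int64(26)), (np.int64(80), np.int64(44), np.int64(27))] 319.0 [ 0.5881 -0.2705  0.2332]
270 [(np.int64(76), np.int64(42), np.int64(25)), (np.int64(82), np.int64(46), np.int64(27)), (np.int64(81), np.int64(46), np.int64(27))] 319.5 [ 0.5866 -0.2835  0.2347]
```

View pics/s2c.png

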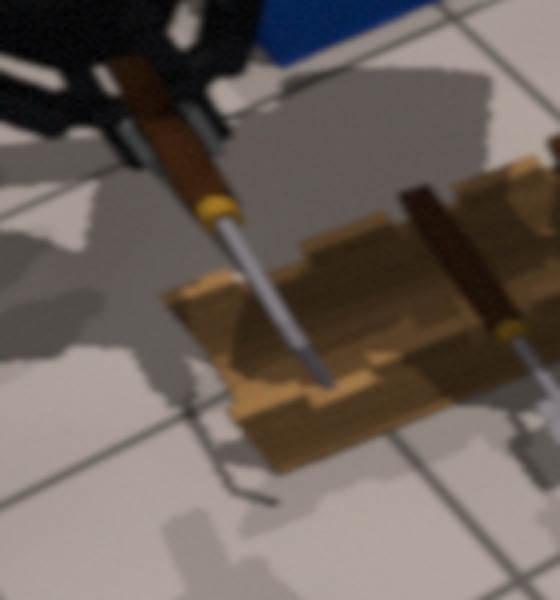

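Call:
{"name": "apply_moves", "arguments": {"increments": [0,-0.03,0,-2,0,3,0,0,-0.06,0,-5,0,7,0,0,-0.1,0,-8,0,11.5,0,0,-0.1,0,-10.3,0,14.9,0,0,-0.1,0,-10.3,0,14.9,0,0,-0.1,0,-10.3,0,14.9,0,0,-0.1,0,-10.3,0,14.9,0], "newtons": 100}}

```text
time: 4.88
position: [0.5015, -0.1519, 0.2091]
orientation: [[1.0, 0.0, 0.03], [-0.03, -0.0, 1.0], [0.0, -1.0, -0.0]]
force: [-0.1, 0.1, -1.1]
width: 0.0166
```

```bash
python3 - <<'E'
from plant import r
import cv2,numpy as np
for n in ["wrist"]:
    c=r.get_calibration(n);p,d=r.capture(n)
    np.savez(n+"3.npz",p=p,d=d,K=c["camera_matrix"],T=c["T"]);cv2.imwrite(f"pics/{n}3.png",p[:,:,::-1])
o=r.get_obs();print(o["position"],o["width"],o["orientation"])
E
```

```text
[ 0.50141415 -0.15188459  0.20907779] 0.01673340335902546 [[ 9.99551335e-01  1.16682801e-04  2.99518790e-02]
 [-2.99518616e-02 -1.48514435e-04  9.99551331e-01]
 [ 1.21078735e-04 -9.99999982e-01 -1.44952934e-04]]
```

View pics/wrist3.png

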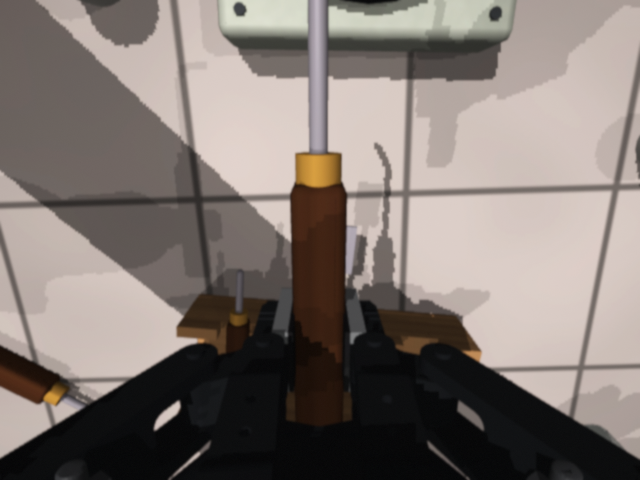

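The wrist camera looks backward here: the housing edge is at the top of the picture, row 40, and the clip is out of view. I'll put the hook above the loop at a safe height and compare the two in the fixed views.

Call:
{"name": "apply_moves", "arguments": {"increments": [0,0,0,2,0,3.5,0,0,0,0,3.4,0,6.4,0,0,0,0,3.4,2.5,6.4,0,0,0,0,3.4,4.7,6.4,0,0,0,0,3.4,4.7,6.4,0,0,0,0,3.4,4.7,6.4,0], "newtons": 100}}

```text
time: 5.68
position: [0.5373, -0.0885, 0.1628]
orientation: [[1.0, 0.001, 0.03], [-0.03, -0.0, 1.0], [0.001, -1.0, -0.0]]
force: [0.6, -0.7, -0.9]
width: 0.0164
```

```bash
python3 - <<'E'
from plant import r
import cv2,numpy as np
from h import *
o=r.get_obs();print(o["position"],o["width"],o["orientation"][:,2],o["force"])
T=o["position"];zz=o["orientation"][:,2]
out=[]
for n in ["top","scene"]:
    c=r.get_calibration(n);p,d=r.capture(n)
    np.savez(n+"4.npz",p=p,d=d)
    hk=T+.135*zz+[0,0,.0175]; tip=hk-[0,0,.045]
    a,b=proj(c,hk),proj(c,tip);print(n,a,b)
    x,y=proj(c,[.541,.05,.1]).astype(int)
    w=50;im=p[max(0,y-w):y+w,x-w:x+w,::-1];out.append(cv2.resize(im,(400,400),interpolation=cv2.INTER_CUBIC));print(x-w,max(0,y-w))
cv2.imwrite("pics/h4.png",np.hstack(out))
E
```

```text
[ 0.53726686 -0.08845484  0.16281137] 0.016352950844456482 [ 2.96872934e-02  9.99559232e-01 -8.07808006e-05] [ 0.64110928 -0.66519529 -0.8612136 ]
top [269.49184687 156.75307043] [272.11914668 162.39911706]
222 116
scene [280.11097084 322.02469081] [282.59713609 332.66846249]
235 291
```

View pics/h4.png

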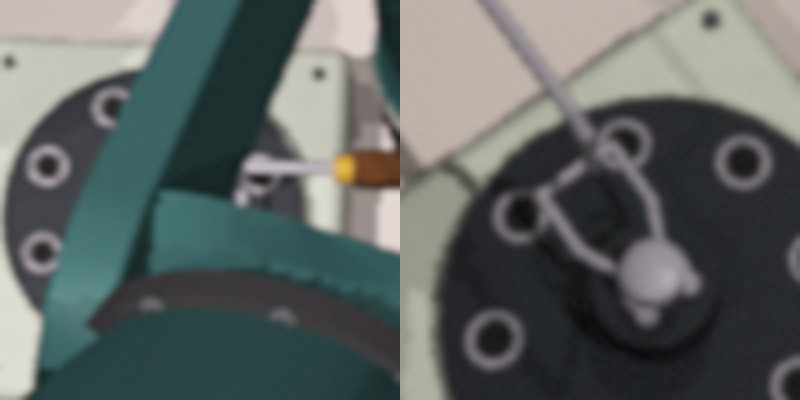

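```bash
python3 - <<'E'
import cv2,numpy as np
a=np.load("scene4.npz")["p"][310:360,260:310,::-1];b=np.load("scene0.npz")["p"][310:360,260:310,::-1]
f=lambda x:cv2.resize(x,(400,400),interpolation=cv2.INTER_CUBIC)
cv2.imwrite("pics/h4b.png",np.clip(np.hstack([f(a),f(b)]).astype(float)*1.4,0,255).astype(np.uint8))
E
```

```text
(no output)
```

View pics/h4b.png

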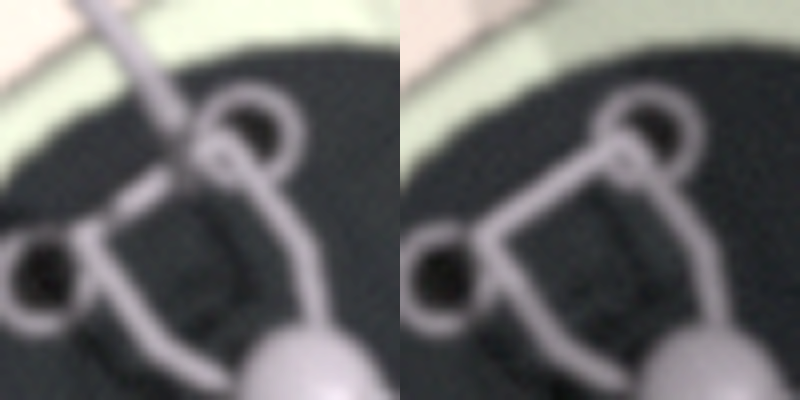

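The zoomed crop shows the hook tip at crop (182,175), which is scene pixel (282.7,332), within 1 px of my prediction. The hook is above the loop window, so I'll lower it.

Call:
{"name": "apply_moves", "arguments": {"increments": [0,0,0,0,1.5,0,0,0,0,0,0,2.5,0,0,0,0,0,0,3.5,0,0,0,0,0,0,4.5,0,0,0,0,0,0,5.5,0,0,0,0,0,0,5.5,0,0,0,0,0,0,5.5,0,0], "newtons": 110}}

```text
time: 6.65
position: [0.5368, -0.0879, 0.1074]
orientation: [[1.0, 0.0, 0.029], [-0.029, 0.0, 1.0], [0.0, -1.0, 0.0]]
force: [0.4, 0.2, -0.2]
width: 0.0159
```

```bash
python3 - <<'E'
from plant import r
import cv2,numpy as np
from h import *
o=r.get_obs();print(o["position"],o["width"],o["orientation"][:,2],o["force"],o["moment"])
p,d=r.capture("scene");np.savez("scene5.npz",p=p,d=d)
T=o["position"];zz=o["orientation"][:,2];c=r.get_calibration("scene")
hk=T+.135*zz+[0,0,.0175]; tip=hk-[0,0,.045];print((proj(c,hk)-[250,300])*6.667,(proj(c,tip)-[250,300])*6.667)
cv2.imwrite("pics/h5.png",np.clip(cv2.resize(p[300:390,250:340,::-1],(600,600),interpolation=cv2.INTER_CUBIC)*1.3,0,255).astype(np.uint8))
E
```

```text
[ 0.53677268 -0.08788384  0.10742866] 0.015895528836574795 [2.89340309e-02 9.99581323e-01 1.37991520e-05] [ 0.35255648  0.16895179 -0.22145841] [-0.0031701   0.02507385 -0.04252463]
[224.5725542  233.29552181] [238.71399617 294.69309159]
```

View pics/h5.png

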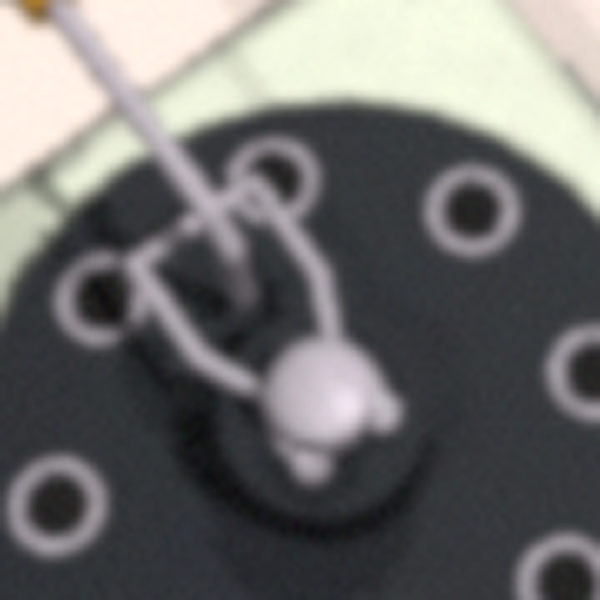

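The hook is inside the loop: its lower end is at (245,300), between the loop's side wires, and the shank passes over the outer bar. There's no contact force. I'll pull now.

Call:
{"name": "apply_moves", "arguments": {"increments": [0,0,0,0,0,-0.6,0,0,0,0,0,0,-1.0,0,0,0,0,0,0,-1.4,0,0,0,0,0,0,-1.8,0,0,0,0,0,0,-2.2,0], "newtons": 110}}

```text
time: 7.32
position: [0.5349, -0.1071, 0.1068]
orientation: [[1.0, -0.002, 0.031], [-0.031, 0.006, 1.0], [-0.002, -1.0, 0.005]]
force: [0.8, 9.8, -1.5]
width: 0.0162
```

Call:
{"name": "apply_moves", "arguments": {"increments": [0,0,0,0,0,-0.5,0,0,0,0,0,0,-1.0,0,0,0,0,0,0,-1.5,0,0,0,0,0,0,-2.0,0,0,0,0,0,0,-2.0,0], "newtons": 110}}

```text
time: 7.95
position: [0.5355, -0.1305, 0.1074]
orientation: [[1.0, 0.0, 0.03], [-0.03, -0.0, 1.0], [0.0, -1.0, -0.0]]
force: [0.9, 0.3, -0.3]
width: 0.0161
```

```bash
python3 - <<'E'
from plant import r
import cv2,numpy as np
from h import *
o=r.get_obs();print(o["position"],o["width"],o["orientation"][:,2],o["force"],o["moment"])
p,d=r.capture("scene");np.savez("scene6.npz",p=p,d=d)
cv2.imwrite("pics/h6.png",np.clip(cv2.resize(p[290:390,240:340,::-1],(600,600),interpolation=cv2.INTER_CUBIC)*1.3,0,255).astype(np.uint8))
E
```

```text
[ 0.53547603 -0.13045242  0.10737267] 0.01608164889702562 [ 2.96622285e-02  9.99559968e-01 -1.50185790e-04] [ 0.87986597  0.31464655 -0.33234311] [ 0.005451   -0.01593633 -0.03081458]
```

View pics/h6.png

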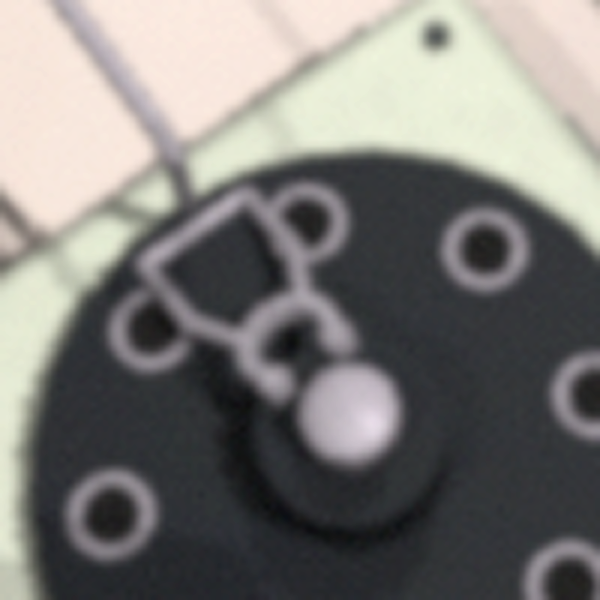

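The clip has left the groove. It now lies on the rotor with its loop bar near (198,228) and its arm ends at (285,385) and (345,345), and the hook is free of it. I'll check its height and distance from the spindle.

```bash
python3 - <<'E'
from plant import r
from h import *
z=np.load("scene6.npz");c=r.get_calibration("scene")
for nm,(x,y) in dict(barR=(245,195),barL=(150,262),bar=(198,229),ringtop=(295,297),ringL=(247,345),tipL=(285,383),tipR=(345,343),cap=(348,413),rotor=(220,270)).items():
    u,v=240+x/6,290+y/6;print(nm,np.round(dep(c,z["d"],u,v),4),np.round(onz(c,u,v,.0725),4),np.round(onz(c,u,v,.0975),4))
E
```

```text
barR [0.5253 0.0125 0.0769] [0.5246 0.011  0.0725] [0.5284 0.0195 0.0975]
barL [0.5559 0.0119 0.0778] [0.5554 0.0101 0.0725] [0.558  0.0187 0.0975]
bar [0.5402 0.0112 0.0738] [0.5401 0.0107 0.0725] [0.5433 0.0193 0.0975]
ringtop [0.5341 0.0486 0.0943] [0.531  0.0421 0.0725] [0.5346 0.0495 0.0975]
ringL [0.5511 0.0509 0.0942] [0.5486 0.0446 0.0725] [0.5515 0.0519 0.0975]
tipL [0.5502 0.0667 0.1011] [0.5468 0.0589 0.0725] [0.5498 0.0657 0.0975]
tipR [0.5322 0.0677 0.0999] [0.5282 0.0603 0.0725] [0.5319 0.0671 0.0975]
cap [0.5444 0.0862 0.1156] [0.5388 0.0755 0.0725] [0.5421 0.0817 0.0975]
rotor [0.5418 0.0229 0.0702] [0.5421 0.0236 0.0725] [0.5453 0.0317 0.0975]
```

The loop rests on the rotor (bar at z≈0.073), but the arm ends lean on the shoulder at z≈0.10, about 17 mm from the spindle axis. It's out of the groove but not clearly fallen free, so I'll re-enter the loop close to the rotor and draw the clip another 20 mm or so outward. First I'll check where the hook is.

```bash
python3 - <<'E'
from plant import r
from h import *
o=r.get_obs();T=o["position"];zz=o["orientation"][:,2];c=r.get_calibration("scene")
hk=T+.135*zz+[0,0,.0175];tip=hk-[0,0,.045];print(hk,tip,(proj(c,hk)-[240,290])*6,(proj(c,tip)-[240,290])*6)
E
```

```text
[0.53936702 0.00482236 0.1248517 ] [0.53936702 0.00482236 0.0798517 ] [166.99446052 140.76451573] [184.53865978 201.67740549]
```

Call:
{"name": "apply_moves", "arguments": {"increments": [0,0,0,0.2,-1,0,0,0,0,0,0.2,-1,1.7,0,0,0,0,0.2,-1,1.7,0,0,0,0,0.2,0,1.7,0,0,0,0,0.2,0.5,1.7,0,0,0,0,0.2,0.7,1.7,0,0,0,0,0.2,0.7,1.7,0], "newtons": 110}}

```text
time: 8.88
position: [0.5377, -0.113, 0.0999]
orientation: [[1.0, -0.001, 0.029], [-0.029, 0.0, 1.0], [-0.001, -1.0, 0.0]]
force: [0.1, -0.3, -0.7]
width: 0.0162
```

```bash
python3 - <<'E'
from plant import r
import cv2,numpy as np
from h import *
o=r.get_obs();print(o["position"],o["force"],o["moment"])
p,d=r.capture("scene");np.savez("scene7.npz",p=p,d=d)
cv2.imwrite("pics/h7.png",np.clip(cv2.resize(p[290:390,240:340,::-1],(600,600),interpolation=cv2.INTER_CUBIC)*1.3,0,255).astype(np.uint8))
E
```

```text
[ 0.53766166 -0.11296411  0.09992521] [ 0.06336879 -0.34001637 -0.70542432] [-0.05189549 -0.0224542  -0.03193475]
```

View pics/h7.png

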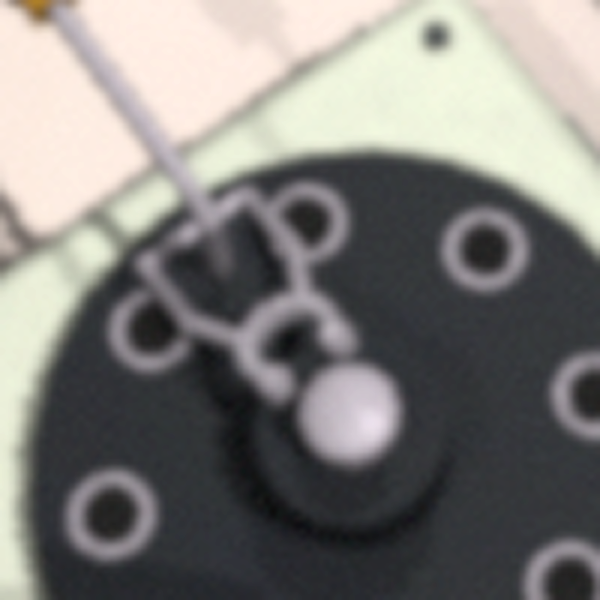

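The hook is inside the fallen loop, with its tip at (225,268), just above the rotor and with no contact. Pulling outward.

Call:
{"name": "apply_moves", "arguments": {"increments": [0,0,0,0,0.1,0,0,0,0,0,0,0.1,-0.5,0,0,0,0,0,0.1,-1.0,0,0,0,0,0,0.1,-1.5,0,0,0,0,0,0.1,-2.0,0,0,0,0,0,0.1,-2.4,0,0,0,0,0,0.1,-2.7,0,0,0,0,0,0.1,-2.7,0], "newtons": 110}}

```text
time: 9.93
position: [0.5371, -0.1401, 0.0993]
orientation: [[1.0, 0.0, 0.029], [-0.029, 0.0, 1.0], [0.0, -1.0, 0.0]]
force: [0.8, -0.2, -1.4]
width: 0.0162
```

```bash
python3 - <<'E'
from plant import r
import cv2,numpy as np
from h import *
o=r.get_obs();print(o["position"],o["force"],o["moment"])
p,d=r.capture("scene");np.savez("scene8.npz",p=p,d=d)
cv2.imwrite("pics/h8.png",np.clip(cv2.resize(p[290:390,240:340,::-1],(600,600),interpolation=cv2.INTER_CUBIC)*1.3,0,255).astype(np.uint8))
E
```

```text
[ 0.53709711 -0.14012981  0.09930603] [ 0.75614138 -0.21544537 -1.39179584] [ 0.07566281 -0.00139026 -0.01065029]
```

View pics/h8.png

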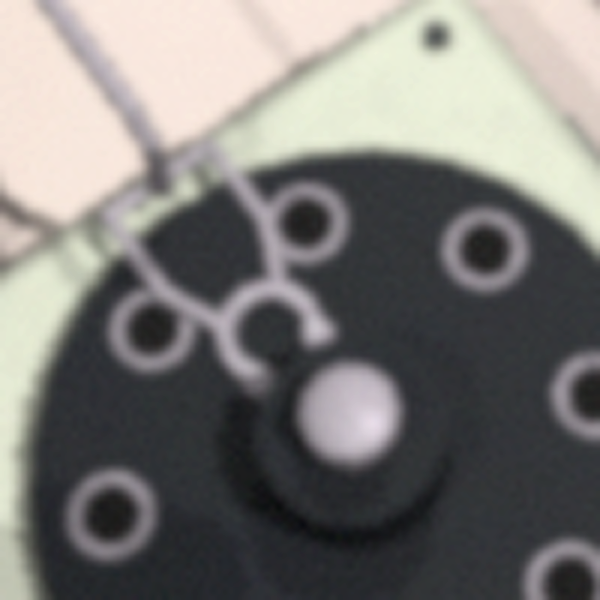

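The clip followed the hook: its bar is now at (160,185), past the rotor edge, and the ring is at (275,330). Checking heights.

```bash
python3 - <<'E'
from plant import r
from h import *
z=np.load("scene8.npz");c=r.get_calibration("scene")
for nm,(x,y) in dict(barR=(205,157),barL=(118,215),ringtop=(270,287),ringL=(227,335),tipL=(262,380),tipR=(320,332),neckR=(277,255)).items():
    u,v=240+x/6,290+y/6;print(nm,np.round(dep(c,z["d"],u,v),4),np.round(onz(c,u,v,.0725),4))
E
```

```text
barR [ 0.5241 -0.0109  0.0553] [ 0.5267 -0.0046  0.0725]
barL [ 0.5527 -0.0119  0.0562] [ 0.5545 -0.006   0.0725]
ringtop [0.5351 0.037  0.0766] [0.5345 0.0358 0.0725]
ringL [0.5514 0.04   0.0757] [0.5511 0.0391 0.0725]
tipL [0.5511 0.0548 0.0735] [0.551  0.0545 0.0725]
tipR [0.5318 0.0543 0.0742] [0.5316 0.0538 0.0725]
neckR [0.5276 0.0292 0.0704] [0.5279 0.0299 0.0725]
```

The ring now lies on the rotor (tops at z≈0.074–0.077), with its arm ends about 30 mm from the spindle axis. I'll ease off, lift the hook out and check.

Call:
{"name": "apply_moves", "arguments": {"increments": [0,0,0,0,0,0.4,0,0,0,0,0,-1,0.5,0,0,0,0,0,-3,0.5,0,0,0,0,0,-7,0.5,0,0,0,0,0,-11,0.5,0,0,0,0,0,-11,0.5,0,0,0,0,0,-11,0.5,0], "newtons": 100}}

```text
time: 10.85
position: [0.5369, -0.1346, 0.2094]
orientation: [[1.0, -0.0, 0.029], [-0.029, 0.0, 1.0], [-0.0, -1.0, 0.0]]
force: [-0.0, 0.3, -0.7]
width: 0.0158
```

```bash
python3 - <<'E'
from plant import r
import cv2,numpy as np
from h import *
o=r.get_obs();print(o["position"],o["force"],o["orientation"])
R=o["orientation"];print("tool delta cm to rack", R.T@(np.array([.5822,-.3125,.209])-o["position"])*100)
p,d=r.capture("scene");np.savez("scene9.npz",p=p,d=d)
cv2.imwrite("pics/h9.png",p[:,:,::-1])
E
```

```text
[ 0.53688721 -0.13459541  0.20935021] [-0.00329101  0.30615442 -0.74727874] [[ 9.99586572e-01 -6.83588516e-05  2.87520647e-02]
 [-2.87520578e-02  1.01028363e-04  9.99586569e-01]
 [-7.12353640e-05 -9.99999993e-01  9.90211370e-05]]
tool delta cm to rack [  5.04092089   0.03291426 -17.65282367]
```

View pics/h9.png

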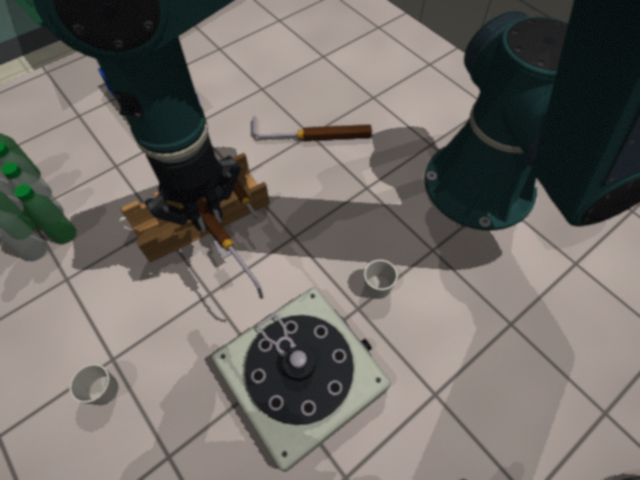

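The clip lies on the rotor at (275,330), with the hook free at (261,293). Moving to above the rack place.

Call:
{"name": "apply_moves", "arguments": {"increments": [0,0.03,0,1,0,-4,0,0,0.06,0,3,0,-9,0,0,0.095,0,4,0,-14,0,0,0.095,0,5,0,-17.7,0,0,0.095,0,5,0,-17.7,0,0,0.095,0,5,0,-17.7,0,0,0.095,0,5,0,-17.7,0], "newtons": 100}}

```text
time: 11.78
position: [0.5815, -0.3117, 0.2087]
orientation: [[0.992, -0.001, 0.123], [-0.123, 0.001, 0.992], [-0.002, -1.0, 0.001]]
force: [-0.4, 0.3, -0.4]
width: 0.0161
```

```bash
python3 - <<'E'
from plant import r
import cv2,numpy as np
from h import *
o=r.get_obs();c=r.get_calibration("wrist");p,d=r.capture("wrist");cv2.imwrite("pics/w10.png",p[:,:,::-1])
T=o["position"];R=o["orientation"];print(T,R[:,2],o["force"])
for v in (20,60,100,140,200,240):
    u=np.median([x for x in range(295,345) if abs(d[v,x]-d[v,318])<.006]); q=dep(c,d,u,v);print(v,u,np.round(R.T@(q-T),4))
print("delta",R.T@(np.array([.5822,-.3125,.042])-T)*100)
E
```

```text
[ 0.58152546 -0.31168152  0.20866817] [0.12267512 0.99244614 0.00121192] [-0.41051844  0.31337415 -0.39757933]
20 317.5 [-0.0007 -0.0198  0.1018]
60 318.5 [-0.0004 -0.0201  0.0913]
100 318.0 [-0.0006 -0.0209  0.0803]
140 318.0 [-0.0006 -0.021   0.0687]
200 319.5 [-0.0001 -0.0262  0.051 ]
240 319.5 [-0.0001 -0.0279  0.0387]
delta [ 0.1028316  16.66657707 -0.09315338]
```

View pics/w10.png

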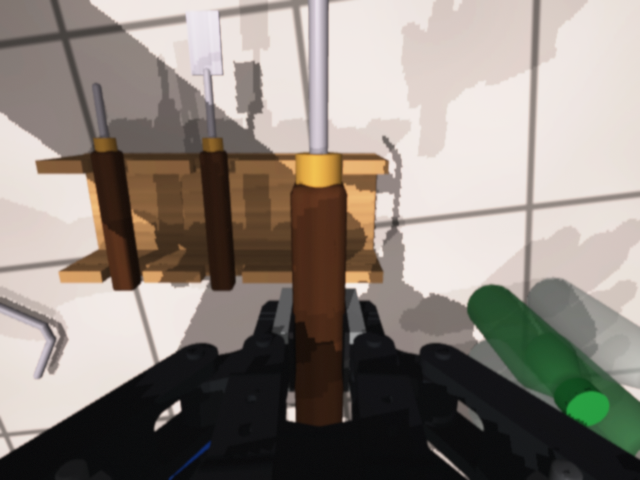

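The pick hasn't shifted in the grip (ferrule at (318,170)) and it's over its empty notches. Lowering.

Call:
{"name": "apply_moves", "arguments": {"increments": [0,0,0,0.1,5,-0.1,0,0,0,0,0.1,10,-0.1,0,0,0,0,0.1,13.5,-0.1,0,0,0,0,0.1,15,-0.1,0,0,0,0,0.1,16,-0.1,0,0,0,0,0.1,16.5,-0.1,0,0,0,0,0.1,16.5,-0.1,0], "newtons": 100}}

```text
time: 12.7
position: [0.5835, -0.3146, 0.0451]
orientation: [[0.992, 0.001, 0.124], [-0.124, -0.001, 0.992], [0.001, -1.0, -0.0]]
force: [-0.4, -0.2, 0.7]
width: 0.0163
```

Call:
{"name": "apply_moves", "arguments": {"increments": [0,0,0,0,0.15,0.1,0,0,0,0,0,0.25,0.1,0,0,0,0,0,0.25,0.1,0], "newtons": 40}}

```text
time: 13.08
position: [0.5831, -0.3134, 0.042]
orientation: [[0.992, 0.0, 0.124], [-0.124, -0.0, 0.992], [0.0, -1.0, -0.0]]
force: [-0.5, 1.0, 0.3]
width: 0.0163
```

Call:
{"name": "apply_moves", "arguments": {"increments": [0,0,0,0,0.05,0,0.3,0,0,0,0,0.05,0,0.5,0,0,0,0,0.05,0,0.6,0,0,0,0,0.05,0,0.6,0,0,0,0,0.05,0,0.6,0,0,0,0,-1.5,0,0.6,0,0,0,0,-4,0,0.6,0,0,0,0,-9,0,0.6,0,0,0,0,-14,0,0.6,0,0,0,0,-19,0,0.6,0,0,0,0,-19,0,0.6,0,0,0,0,-19,0,0.6]}}

```text
time: 14.58
position: [0.5828, -0.3132, 0.2324]
orientation: [[0.992, 0.0, 0.124], [-0.124, -0.0, 0.992], [0.001, -1.0, -0.0]]
force: [0.6, 0.4, -0.2]
width: 0.0513
```

```bash
python3 - <<'E'
from plant import r
import cv2,numpy as np
from h import *
o=r.get_obs();c=r.get_calibration("wrist");p,d=r.capture("wrist");cv2.imwrite("pics/w11.png",p[:,:,::-1])
p2,d2=r.capture("scene");cv2.imwrite("pics/s11.png",np.hstack([cv2.resize(p2[150:300,110:290,::-1],(480,400),interpolation=cv2.INTER_CUBIC),cv2.resize(p2[290:390,240:320,::-1],(320,400),interpolation=cv2.INTER_CUBIC)]))
print(o["position"],o["force"],o["width"])
for v in (45,80,120,165,210,255):
    q=[x for x in range(290,350) if dep(c,d,x,v)[2]>.048]
    if q: u=np.mean(q);print(v,u,np.round(dep(c,d,u,v),4))
E
```

```text
[ 0.58284112 -0.31323957  0.23240897] [ 0.57583451  0.37968111 -0.23454983] 0.051328587281597775
45 318.5 [ 0.5987 -0.1843  0.059 ]
80 318.1818181818182 [ 0.5955 -0.2087  0.0617]
120 318.5 [ 0.5921 -0.2376  0.0621]
165 319.8474576271187 [ 0.589  -0.2717  0.0675]
210 318.5 [ 0.5835 -0.3075  0.0686]
255 319.2881355932203 [ 0.5793 -0.3467  0.0675]
```

View pics/w11.png

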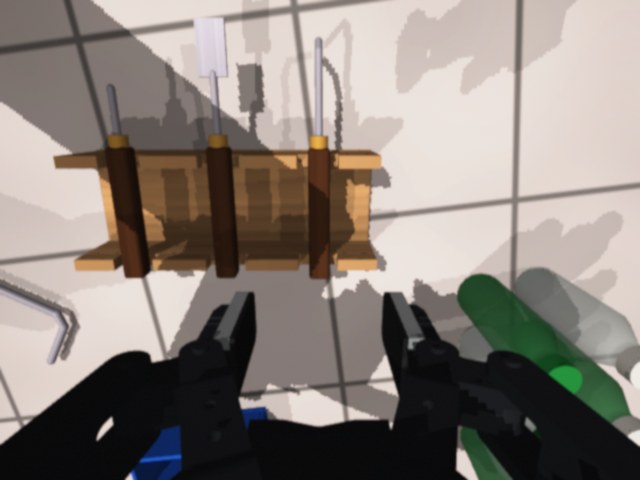

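View pics/s11.png

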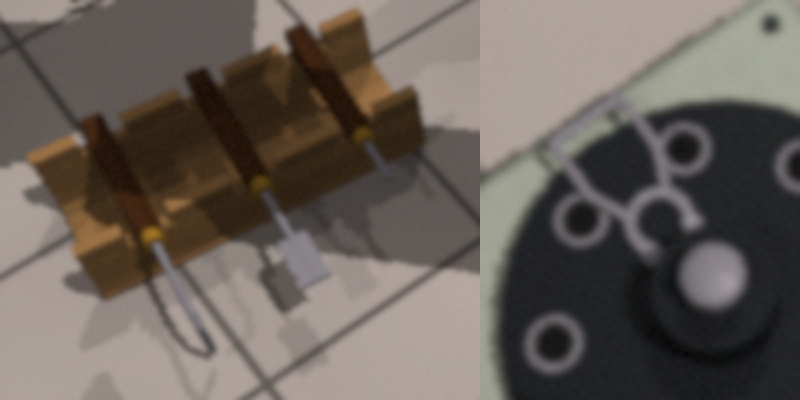

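The wrist view shows the pick back in its notches, with the handle from (319,145) to (319,276). The scene crop shows the hook pointing down at (210,350), and the clip lying on the rotor clear of the spindle at (660,220). The handle top is at z≈0.068, as it was before, and the gripper is clear. Handing in.

```bash
python3 -c "
from plant import r
print(r.close_job())"
```

```text
the job is handed in; nothing more can be done
None
```

The job is done and handed in at about 15 s of the 45 s allowed. I took the smaller hooked pick from the rack and hooked it into the clip's loop. I then pulled the clip out of its groove, with a reading of about 10 N partway through the pull. The pick is back, hook down, in its own notches.

- **Clip:** After the first pull its arm ends still leaned on the spindle shoulder. I re-entered the loop with the hook and drew the clip a further 15–20 mm outward. The last height check put the ring on the rotor, with its arm ends about 30 mm from the spindle axis. The loop overhangs the rotor edge slightly. The gripper never touched the clip.
- **Pick:** The last wrist view shows the handle top at about 68 mm and within 1–2 mm of where it started, with the gripper clear above it.
- **Disagreements:** The top and scene cameras differed by 3–5 mm on the clip and spindle positions, so I used a position between them. A quick circle fit to the rotor outline disagreed with the cap position, so I dropped it. The wrist camera could not see the clip, so I checked the hooking in the scene view only.

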